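# Put the doming set back in its tray

## Robot

A 6-joint arm with a two-finger parallel gripper is mounted at the origin on the work surface. World frame = base frame: x ahead of the robot, y to its left, z up, the work surface at z = 0. Lengths are in mm, angles in rad, forces in N, time in s.
With the tool pointing down it reaches from about 300 to 775 mm from the base axis. Payload 14.6 kg.
Tool frame: the origin (TCP) lies on the centre line of the jaws, within the pads' length; the fingertips stand 19 mm ahead of it and the grasp point (between the pads) is the TCP (bot.tip_reach is the distance from the TCP to the fingertips, in mm); y points along the fingers, x is the direction in which the jaws open and shut, and the axes are right-handed (so a half turn about y gives the same grasp; the last joint's range is limited). The gripper opens to 85 mm and grips with 20 to 120 N. Pads are 22 mm wide; open, the fingers measure 114 mm over their backs; the gripper's body (76 mm by 85 mm) begins 54 mm behind the grasp point. The pads swing forward as they close: fully open they stand 13 mm farther back than shut.
Start: joints at [1.165, 0.3, 1.521, -0, 1.321, -0.067], TCP at [182.793, 518.726, 250.281] pointing down, gripper open.
Joint ranges: [-3.03, 3.03], [-0.79, 2.21], [0.23, 2.52], [-1.04, 4.18], [0, 3.07], [-2.55, 2.55]. Speed limits (rad/s): [2.22, 2.22, 2.57, 3.14, 3.14, 3.14].

## Interface

Orientations are given as a unit quaternion [w, x, y, z].
In Python, from rig import bot gives the robot as it stands. Calls block until the motion is done:
- bot.move_to(position, orientation): joint-space move of the TCP to a pose.
- bot.servo_line(position, attitude=None, speed=150, until_force=None): straight line of the TCP; attitude=None keeps the orientation; speed is the mean speed in mm/s. With until_force (N) it stops when the force on the tool has changed by that much, and returns True; else False.
- bot.move_joints(angles): joint-space move.
- bot.move_gripper(opening, grip_force=None): finger opening in mm; grip_force is the grip in N (None keeps the last); returns when the fingers have stopped.
- bot.dwell(seconds).
- bot.ik(position, orientation): joint angles nearest the present ones, or None.
- bot.read_state(): the state.
- bot.read_camera(name): name is "scene" or "top" or "wrist"; returns a dict with "image" (420x560x3 uint8, blue, green, red), "depth" (420x560 float32, mm along the optical axis (not along the pixel's ray), 0 where there is no reading), "fovy" (degrees; the focal length in pixels is half the picture's height over the tangent of half this angle, whatever the lens; pixels are square), "cx", "cy" (the principal point, pixels), "eye" and "attitude" of the camera in the world; the wrist camera has in their place "mount" (4x4, takes a point from camera to tool coordinates, whose origin is the TCP and whose axes are the tool frame's). Camera axes: x right, y down, z forward; pixel columns grow to the right and rows downward; lengths in mm; the calibration is good to about 2 mm. A picture is of the moment at which its call begins: read the wrist's pose just before it.
A pose or a line that the arm cannot do raises bot.MotionError and nothing moves.
- bot.finish_job(): hands the job in, once; it reports no verdict.
The state is a dict: "clock": time; "joint_positions": joint angles; "qvel": joint speeds; "effort": joint torques, N m; "ee_pos": TCP position; "tool_rot": TCP orientation; "ft_force": force on the tool from outside, world axes, zero at the start; "moment": the same for the moment, N m; "grip_width": finger opening in mm.
Only numpy, scipy, OpenCV 4.12 (cv2) and the standard library are available. Lean on these libraries where they do the work, as an engineer would, in place of code of your own. Each camera call takes 0.05 s, during which the arm holds its last target.

## Task

Put the doming set back in its wooden tray: lay each of the three ball-headed punches flat and lengthwise in the bay whose round brass inlay is as wide as its ball (smallest to smallest, largest to largest), and stand the steel block with the hollows, large hollow still up, in the bay with the square inlay, everything down on the bay floors inside the walls. Leave the flat-headed punch and the plain steel block where they lie on the bench.

Things in the scene. Friction and masses are not known exactly. Their poses are not given: they have to be found in the camera images.
- punch_small: smallest of three doming punches: steel, ball head 18 mm across on a 12 mm square shank, lying on the bench. Origin at bench level under the shank; x horizontal from tail (x=-36 mm) to ball centre (x=+30), z up. The shank rises slightly to the head; over the origin it spans 2 to 14 mm above the bench. About 80 g. Grip the shank at the origin, across y (12 mm).
- punch_medium: middle of three doming punches: steel, ball head 25 mm across on a 12 mm square shank, lying on the bench. Origin at bench level under the shank; x horizontal from tail (x=-36 mm) to ball centre (x=+30), z up. The shank rises slightly to the head; over the origin it spans 4 to 16 mm above the bench. About 120 g. Grip the shank at the origin, across y (12 mm).
- punch_large: largest of three doming punches: steel, ball head 32 mm across on a 12 mm square shank, lying on the bench. Origin at bench level under the shank; x horizontal from tail (x=-36 mm) to ball centre (x=+30), z up. The shank rises slightly to the head; over the origin it spans 5 to 17 mm above the bench. About 180 g. Grip the shank at the origin, across y (12 mm).
- punch_flat: look-alike, to be left: a steel punch like the others, but its head is a flat-faced cylinder 26 mm in diameter and 14 mm long on the same kind of 12 mm square shank; origin and axes as for the others (tail at x = -36, head from x = +23 to +37 mm).
- doming_block: doming block: bright steel cube of 40 mm with round hollows in its top and sides (one 30 mm wide on top, four or one smaller on each side; they look like dark rings). Origin at the centre of its underside, z up, x and y square to its sides. About 450 g.
- plain_block: look-alike, to be left: a plain steel cube of 40 mm with no hollows. Origin at the centre of its underside.
- bay_small: bay for the smallest ball punch: one of four like bays (70 x 154 mm) side by side in one low tray, order shuffled; pale wood, grey floor, a brass disc 18 mm wide in the rim's wide, dark far end, at x=+75 mm. Origin 6 mm above the bench, under the floor's middle; floor 4 mm above the origin, 110 mm along x, 62 along y; walls 6 mm above the floor. x: long way, to the inlay; y: across; z up. Fixed.
- bay_medium: bay for the middle ball punch: one of four like bays (70 x 154 mm) side by side in one low tray, order shuffled; pale wood, grey floor, a brass disc 25 mm wide in the rim's wide, dark far end, at x=+75 mm. Origin 6 mm above the bench, under the floor's middle; floor 4 mm above the origin, 110 mm along x, 62 along y; walls 6 mm above the floor. x: long way, to the inlay; y: across; z up. Fixed.
- bay_large: bay for the largest ball punch: one of four like bays (70 x 154 mm) side by side in one low tray, order shuffled; pale wood, grey floor, a brass disc 32 mm wide in the rim's wide, dark far end, at x=+75 mm. Origin 6 mm above the bench, under the floor's middle; floor 4 mm above the origin, 110 mm along x, 62 along y; walls 6 mm above the floor. x: long way, to the inlay; y: across; z up. Fixed.
- bay_block: bay for the doming block: one of four like bays (70 x 154 mm) side by side in one low tray, order shuffled; pale wood, grey floor, a square brass plate of 30 mm in the rim's wide, dark far end, at x=+75 mm. Origin 6 mm above the bench, under the floor's middle; floor 4 mm above the origin, 110 mm along x, 62 along y; walls 6 mm above the floor. x: long way, to the inlay; y: across; z up. Fixed.
Mind the look-alikes: they are no part of the job. Leave any blue or turquoise look-alike of the punch_large alone. What is shaped like the punch_small but orange or turquoise is not meant.

How it is judged (in metres and radians):
At the end, for the whole second after the job is handed in: Each ball punch rests on its own bay's floor within 20 mm along and 22 mm across of its middle, lengthwise within 0.35 rad, level within 0.12; the doming block rests upright in its bay within 32 mm along, 14 mm across; the flat punch and plain block are within 30 mm of their starts (x of punch_small in the frame of bay_small between -0.02 and 0.02 m and y of punch_small in the frame of bay_small between -0.022 and 0.022 m and z of punch_small in the frame of bay_small between 0 and 0.008 m and angle between each of punch_small, punch_medium, punch_large's own z axis and vertical below 0.12 rad and angle between the x axis of punch_small and the x axis of bay_small, either way round below 0.35 rad and x of punch_medium in the frame of bay_medium between -0.02 and 0.02 m and y of punch_medium in the frame of bay_medium between -0.022 and 0.022 m and z of punch_medium in the frame of bay_medium between 0 and 0.008 m and angle between the x axis of punch_medium and the x axis of bay_medium, either way round below 0.35 rad and x of punch_large in the frame of bay_large between -0.02 and 0.02 m and y of punch_large in the frame of bay_large between -0.022 and 0.022 m and z of punch_large in the frame of bay_large between 0 and 0.008 m and angle between the x axis of punch_large and the x axis of bay_large, either way round below 0.35 rad and x of doming_block in the frame of bay_block between -0.032 and 0.032 m and y of doming_block in the frame of bay_block between -0.014 and 0.014 m and z of doming_block in the frame of bay_block between 0 and 0.008 m and angle between doming_block's own z axis and vertical below 0.1 rad and linear speed of each of punch_small, punch_medium, punch_large, doming_block below 0.02 m/s and distance of each of punch_flat, plain_block from where it was at the start of the episode below 0.03 m); the robot touches nothing.
It fails at once if the flat-headed punch or the plain block is moved by more than 30 mm (distance of any of punch_flat, plain_block from where it was at the start of the episode above 0.03 m).
It also fails if it takes over 109 s, if anything falls off the work surface, if the arm or the gripper's body presses on something with over 40 N, if the wrist force passes 120 N, or if a joint passes its speed limit or range.

## Working session

There is one attempt and no reset: what is moved stays moved. The work goes in short steps, each a Python script; the robot and the scene stay as the last script left them, time stands still between calls to the robot, and variables do not carry over. Pictures are saved under pics/ and viewed, and the job is handed in when it is done.

```bash
mkdir -p pics; ls
python3 - <<'E'
from rig import bot
import cv2
for n in ("scene","top","wrist"):
    c=bot.read_camera(n); cv2.imwrite(f"pics/{n}0.png",c["image"])
    print(n,c["fovy"],c["cx"],c["cy"],c.get("eye"),c.get("attitude"),c.get("mount"),(c["depth"]>0).mean())
s=bot.read_state();print(s)
E
```

```text
pics
scene 46.3228854417694 282.9422433579648 202.545088237525 [1331.52066994  428.04737751  651.28322059] [-0.23608852  0.43043086  0.76834113 -0.41066213] None 0.9865051020408163
top 47.76258352443726 279.88344755155765 217.48010517086846 [ 410.82892071  -57.25624902 1110.15135711] [ 0.05447394 -0.70279814  0.70834588 -0.03678959] None 0.9959268707482993
wrist 60.577323246606774 282.023737041323 214.42370238351742 None None [[ 9.99999288e-01  7.87981119e-04 -8.96204999e-04  6.70979410e-01]
 [ 1.10323035e-03 -3.24131351e-01  9.46011443e-01 -1.24928291e+02]
 [ 4.54951018e-04 -9.46011758e-01 -3.24131990e-01  8.39897682e+01]
 [ 0.00000000e+00  0.00000000e+00  0.00000000e+00  1.00000000e+00]] 0.9963265306122449
{'clock': 0.15, 'joint_positions': array([ 1.16539305e+00,  3.00349120e-01,  1.52145675e+00,  1.81679604e-05,
        1.32071262e+00, -6.65875880e-02]), 'qvel': array([ 0.00030817, -0.0010794 , -0.00335036,  0.00047938, -0.00046012,
        0.00066357]), 'effort': array([ 1.41376775e-03, -5.43662882e+01, -3.61891508e+01, -1.34852138e-05,
        3.07007722e-03,  5.89766682e-05]), 'ee_pos': array([182.72881105, 518.57739061, 249.84082086]), 'tool_rot': array([-0.57697698,  0.57730822,  0.40825928, -0.40882411]), 'ft_force': array([-0.15550638,  1.02405847,  0.62723152]), 'moment': array([-0.03632086, -0.02823541, -0.01343897]), 'grip_width': 85.4007302438668}
```

View pics/top0.png

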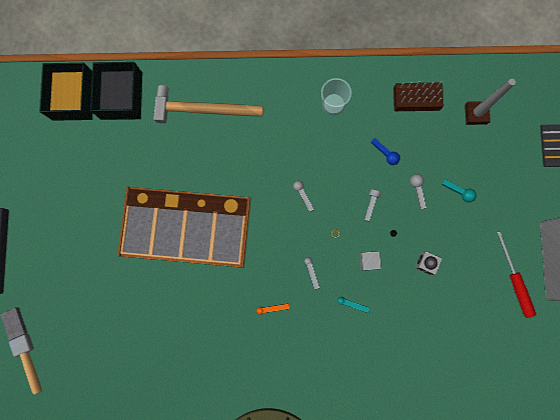

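View pics/scene0.png

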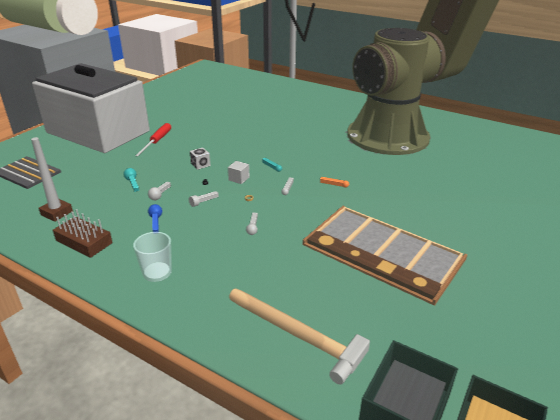

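View pics/wrist0.png

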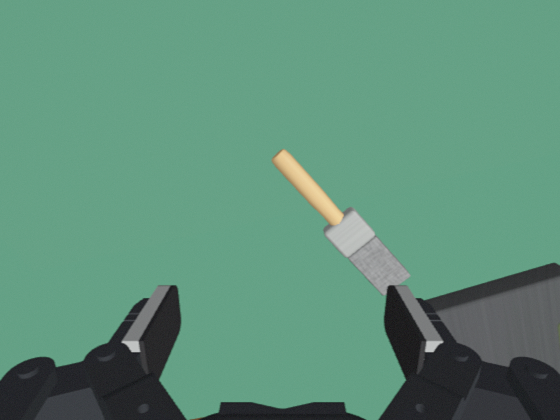

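Top view: steel punches are at (303,196), (372,204), (418,190) and (312,272); cubes at (371,261) and (430,263). Coloured look-alikes are at (386,152), (459,190), (273,309) and (353,304). The tray is at (185,226). Next, a close crop.

```bash
cat > h.py <<'E'
import numpy as np, cv2
from scipy.spatial.transform import Rotation as R
from rig import bot
def rot(q): return R.from_quat([q[1],q[2],q[3],q[0]])
def pose(c,s=None):
    if c.get("eye") is not None: return rot(c["attitude"]).as_matrix(), np.array(c["eye"])
    T=np.eye(4);T[:3,:3]=rot(s["tool_rot"]).as_matrix();T[:3,3]=s["ee_pos"]
    M=T@np.array(c["mount"]);return M[:3,:3],M[:3,3]
def foc(c): return 210/np.tan(np.radians(c["fovy"])/2)
def cloud(c,s=None):
    Rm,t=pose(c,s);f=foc(c);v,u=np.mgrid[0:420,0:560];d=c["depth"]
    p=np.stack([(u-c["cx"])/f*d,(v-c["cy"])/f*d,d],-1)
    P=p@Rm.T+t; P[d<=0]=np.nan; return P
def onplane(c,u,v,z,s=None):
    Rm,t=pose(c,s);f=foc(c);r=Rm@np.array([(u-c["cx"])/f,(v-c["cy"])/f,1.]);return t+r*(z-t[2])/r[2]
E
python3 - <<'E'
from h import *
c=bot.read_camera("top");P=cloud(c)
im=c["image"]
cv2.imwrite("pics/tray.png",cv2.resize(im[180:275,110:260],None,fx=5,fy=5,interpolation=cv2.INTER_CUBIC))
cv2.imwrite("pics/parts.png",cv2.resize(im[140:320,250:480],None,fx=3.3,fy=3.3,interpolation=cv2.INTER_CUBIC))
for u,v in [(300,350),(330,150),(185,240),(371,261),(430,263),(417,180),(142,199)]: print((u,v),P[v,u].round(1))
E
```

```text
(300, 350) [250.1 -73.8  -3.2]
(330, 150) [ 7.172e+02 -1.511e+02  1.000e-01]
(185, 240) [502.9 192.1   9.7]
(371, 261) [ 449.8 -234.4   38.9]
(430, 263) [ 444.4 -364.6   41.6]
(417, 180) [ 635.6 -347.5   28.7]
(142, 199) [599.7 293.8  18.2]
```

```bash
sleep 0
```

```text
(no output)
```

View pics/tray.png

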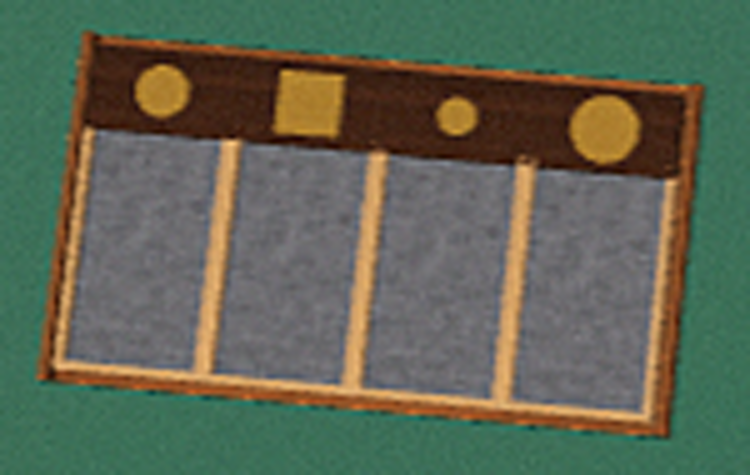

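View pics/parts.png

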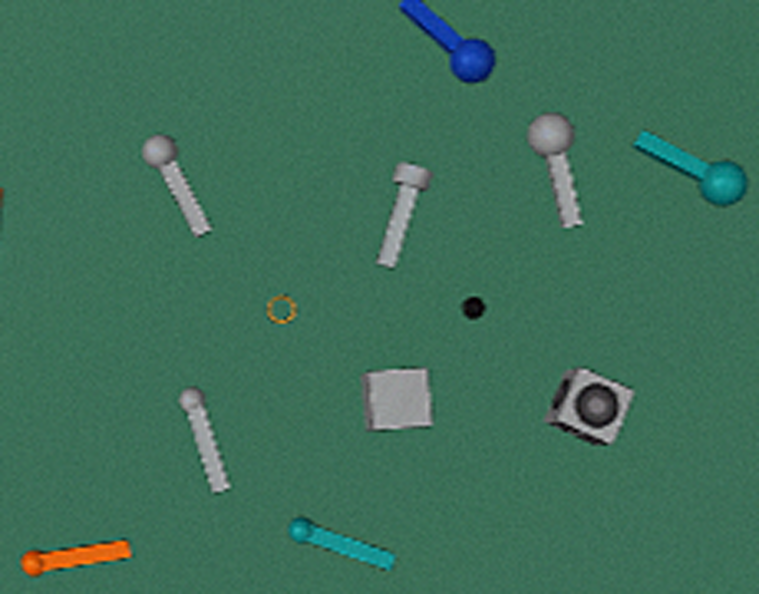

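Inlays left to right in the tray crop: medium at (162,91), square at (310,103), small at (456,116) and large at (605,130). Things that could be mistaken in the parts crop:
- **Medium ball punch:** steel, (160,151).
- **Flat-headed punch, leave:** (411,177).
- **Large ball punch:** steel, (551,135). The blue one at (472,60) and turquoise one at (723,184) are decoys.
- **Small ball punch:** steel, (191,400). The orange one at (34,562) and turquoise one at (302,530) are decoys.
- **Doming block:** has a hollow ring, (597,405).
- **Plain cube, leave:** (398,400).

Next I measure the poses.

```bash
cat > meas.py <<'E'
from h import *
import json
def measure(c,out=True):
    im=c["image"];hsv=cv2.cvtColor(im,cv2.COLOR_BGR2HSV)
    res={}
    grey=((hsv[...,1]<45)&(hsv[...,2]>90)).astype(np.uint8)
    def comp(box):
        x0,y0,x1,y1=box;m=np.zeros_like(grey);m[y0:y1,x0:x1]=grey[y0:y1,x0:x1]
        n,l,st,ce=cv2.connectedComponentsWithStats(m);i=1+np.argmax(st[1:,4]);v,u=np.where(l==i)
        return u,v
    for nm,box,zb,r in [("small",(295,250,328,298),9,9),("medium",(285,173,325,220),12.5,12.5),("large",(400,165,435,218),16,16),("flat",(355,180,392,228),13,13)]:
        u,v=comp(box);zm=9
        X=np.array([onplane(c,a,b,zm) for a,b in zip(u,v)])[:,:2]
        m=X.mean(0);ax=np.linalg.svd(X-m,full_matrices=False)[2][0]
        if ax[0]<0: ax=-ax       # heads are at +x for all
        # axis from narrow shank part
        t=(X-m)@ax
        sh=X[(t>t.min()+4)&(t<t.min()+45)];a2=np.linalg.svd(sh-sh.mean(0),full_matrices=False)[2][0]
        a2*=np.sign(a2@ax);t=(X-sh.mean(0))@a2
        o=sh.mean(0)+a2*(t.min()+36)
        res["punch_"+nm]=[*o,np.arctan2(a2[1],a2[0])]
        if out: print(nm,len(u),"origin",o.round(1),"yaw",round(res["punch_"+nm][2],3),"len",round(np.ptp(t),1),"expected",66+r)
    # brass inlays
    br=((hsv[...,0]>18)&(hsv[...,0]<30)&(hsv[...,1]>130)&(hsv[...,2]>140)).astype(np.uint8)
    b=np.zeros_like(br);b[188:216,128:248]=br[188:216,128:248]
    n,l,st,ce=cv2.connectedComponentsWithStats(b)
    L=sorted([(ce[i][0],ce[i][1],st[i,4]) for i in range(1,n) if st[i,4]>15])
    if out: print("inlays",[tuple(np.round(q,1)) for q in L])
    return res,L
if __name__=="__main__":
    c=bot.read_camera("top");res,L=measure(c)
    D=np.array([onplane(c,q[0],q[1],16)[:2] for q in L]);print(D.round(1),np.linalg.norm(np.diff(D,axis=0),axis=1))
    d=np.linalg.svd(D-D.mean(0))[2][0];d*=np.sign(d[1]); x=np.array([d[1],-d[0]]);yaw=np.arctan2(x[1],x[0]);print("bay yaw",yaw)
    for i,nm in enumerate(["medium","block","small","large"]):
        o=D.mean(0)+d*70*(1.5-i)-75*x
        res["bay_"+nm]=[*o,yaw];print(nm,o.round(1))
    P=cloud(c);
    for (x0,y0,x1,y1),nm in [((412,245,448,282),"doming"),((355,245,388,276),"plain")]:
        Q=P[y0:y1,x0:x1];m=((Q[...,2]>32)).astype(np.uint8)
        vv,uu=np.where(m);X=np.array([onplane(c,a+x0,b+y0,40)[:2] for a,b in zip(uu,vv)])
        r=cv2.minAreaRect(X.astype(np.float32));print(nm,r)
        res[nm+"_block"]=[*r[0],np.radians(r[2])]
    json.dump({k:[float(q) for q in v] for k,v in res.items()},open("poses.json","w"))
    print(bot.tip_reach)
E
python3 meas.py
```

```text
small 182 origin [ 424.3 -103. ] yaw 0.302 len 72.9 expected 75
medium 205 origin [603.3 -87.3] yaw 0.462 len 77.7 expected 78.5
large 268 origin [ 608.5 -357.4] yaw 0.168 len 80.9 expected 82
flat 208 origin [ 580.7 -243.1] yaw -0.32 len 74.4 expected 79
inlays [(np.float64(141.9), np.float64(197.9), np.float64(72.0)), (np.float64(171.2), np.float64(200.2), np.float64(143.0)), (np.float64(200.8), np.float64(202.9), np.float64(40.0)), (np.float64(230.3), np.float64(205.3), np.float64(125.0))]
[[602.7 294.7]
 [596.5 225.1]
 [589.4 155.2]
 [582.8  85.6]] [69.95360131 70.24593507 69.88031838]
bay yaw -0.0954770182244385
medium [528.2 301.8]
block [521.6 232.1]
small [514.9 162.5]
large [508.2  92.8]
doming ((445.65478515625, -363.0184020996094), (42.96384048461914, 41.622318267822266), 65.25791931152344)
plain ((451.32928466796875, -232.72109985351562), (39.866661071777344, 40.85475540161133), 3.2974274158477783)
19.0
```

```bash
cat > act.py <<'E'
from h import *
import json
PO=json.load(open("poses.json"))
def quat(a):   # jaw direction angle a, fingers down
    x=np.array([np.cos(a),np.sin(a),0]);y=np.array([0,0,-1.]);z=np.cross(x,y)
    q=R.from_matrix(np.stack([x,y,z],1)).as_quat();return [q[3],q[0],q[1],q[2]]
def best(pos,a):
    j0=bot.read_state()["joint_positions"];o=[]
    for k in (0,np.pi):
        q=quat(a+k);j=bot.ik(pos,q)
        if j is not None: o.append((abs(j[5])+0.3*np.abs(np.array(j)-j0).max(),q,j))
    o.sort(key=lambda e:e[0]);return o[0][1]
def st(tag):
    s=bot.read_state();print(tag,"t",round(s["clock"],2),"p",s["ee_pos"].round(1),"F",s["ft_force"].round(1),"w",round(s["grip_width"],1));return s
def pick(p,jaw,z,open_,force):
    x,y=p[:2]
    q=best([x,y,z+110],jaw)
    bot.move_to([x,y,z+110],q);bot.move_gripper(open_,20)
    h=bot.servo_line([x,y,z],speed=120,until_force=15);st(f"down {h}")
    bot.move_gripper(0,force);st("grip")
    bot.servo_line([x,y,z+110],speed=150);return st("lift")
def place(p,jaw,z,open_):
    x,y=p[:2]
    q=best([x,y,z+110],jaw)
    bot.move_to([x,y,z+110],q);st("over")
    bot.servo_line([x,y,z+12],speed=150)
    h=bot.servo_line([x,y,z],speed=40,until_force=8);st(f"down {h}")
    bot.move_gripper(open_);st("open")
    bot.servo_line([x,y,z+110],speed=150)
def shot(name,cam="top"):
    s=bot.read_state();c=bot.read_camera(cam);cv2.imwrite(f"pics/{name}.png",c["image"]);return c,s
E
python3 - <<'E'
from act import *
p=PO["punch_large"]
pick(p,p[2]+np.pi/2,21.5,50,50)
shot("w1","wrist")
E
```

```text
down False t 5.18 p [ 609.  -357.7   22.6] F [-0.1 -0.1  0.4] w 50.1
grip t 5.62 p [ 608.7 -357.5   22.1] F [-1.2  1.8  5. ] w 10.7
lift t 6.5 p [ 608.1 -357.2  130.1] F [ 0.1 -0.4 -2. ] w 10.7
```

View pics/w1.png

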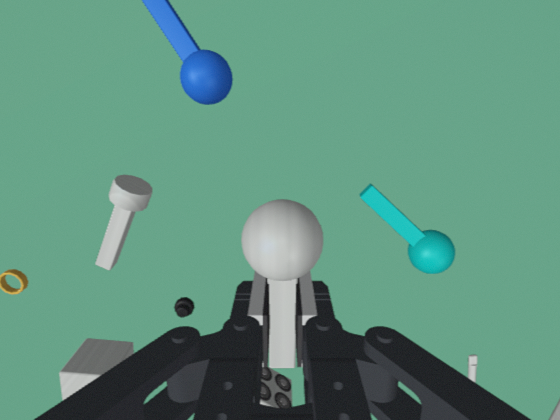

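The large ball punch is held square in the jaws, ball at (283,240). Placing it now.

Run:
```python
from act import *
p=PO["bay_large"]
place(p,p[2]+np.pi/2,32,24)
shot("w2","wrist")
shot("t2","top")
```

```text
over t 8.44 p [508.5  92.4 142. ] F [-0.5 -0.4 -1.2] w 10.3
down True t 9.61 p [508.4  92.8  31.9] F [-1.7  0.   9.1] w 10.4
open t 9.89 p [507.9  92.8  31.2] F [0.6 0.4 0.1] w 24.0
```

View pics/w2.png

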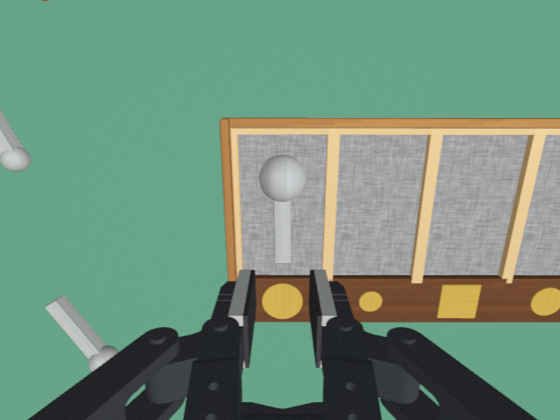

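The large punch lies centred and lengthwise in the bay with the big disc, ball at (283,178) and disc at (283,300). Either way round is allowed. Next is the medium punch.

Run:
```python
from act import *
p=PO["punch_medium"]
s=pick(p,p[2]+np.pi/2,21.5,50,50)
assert 8<s["grip_width"]<15
p=PO["bay_medium"]
place(p,p[2]+np.pi/2,32,24)
shot("w3","wrist")
```

```text
down False t 14.28 p [603.7 -87.4  22.3] F [-0.2 -0.5  0.2] w 50.1
grip t 14.71 p [603.5 -87.3  22. ] F [-1.6  0.4  4.2] w 10.5
lift t 15.59 p [602.8 -87.2 130.4] F [ 0.5 -0.1 -3.3] w 10.3
over t 17.27 p [528.5 301.3 141.7] F [ 0.2  0.4 -0.7] w 10.4
down True t 18.43 p [528.4 301.9  31.9] F [-1.5 -0.4  5.7] w 10.5
open t 18.72 p [527.9 301.6  31. ] F [ 0.3 -0.2  0.6] w 24.1
```

View pics/w3.png

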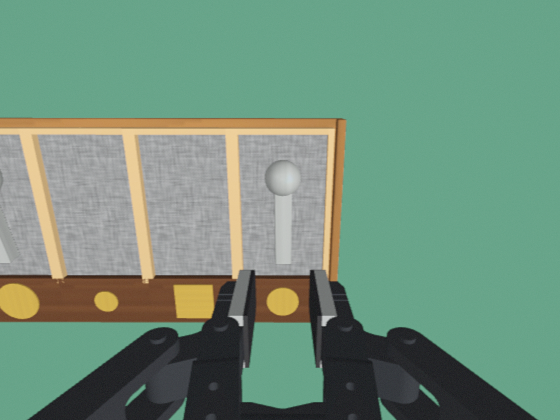

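The medium punch is centred in its bay, ball at (283,178) and its disc at (283,301). Now the small one.

Run:
```python
from act import *
p=PO["punch_small"]
s=pick(p,p[2]+np.pi/2,21,50,50)
assert 8<s["grip_width"]<15
p=PO["bay_small"]
place(p,p[2]+np.pi/2,31.5,24)
shot("w4","wrist")
p=PO["doming_block"]
q=best([p[0],p[1],200],p[2]);bot.move_to([p[0],p[1],200],q);bot.move_gripper(75,20)
shot("w5","wrist"); st("")
shot("t5")
```

```text
down False t 22.8 p [ 424.7 -103.1   21.5] F [-0.3 -0.2 -0.1] w 49.9
grip t 23.23 p [ 424.6 -103.1   21.4] F [-1.1  0.   6.1] w 10.5
lift t 24.12 p [ 423.9 -102.9  130.2] F [-0.  -0.7 -0. ] w 10.3
over t 26.01 p [514.8 162.1 141.3] F [ 0.6  0.8 -0.5] w 10.2
down True t 27.18 p [515.1 162.5  31.4] F [-2.1 -0.4  7.5] w 10.4
open t 27.46 p [514.6 162.4  30.7] F [-0.2  1.3 -0. ] w 24.3
 t 31.12 p [ 445.7 -363.   200. ] F [ 0.   0.4 -1.3] w 75.1
```

View pics/w4.png

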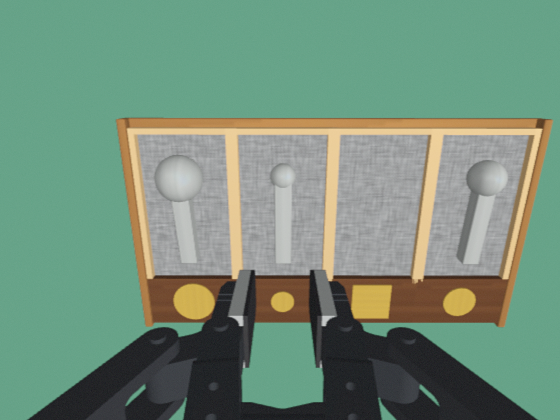

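View pics/w5.png

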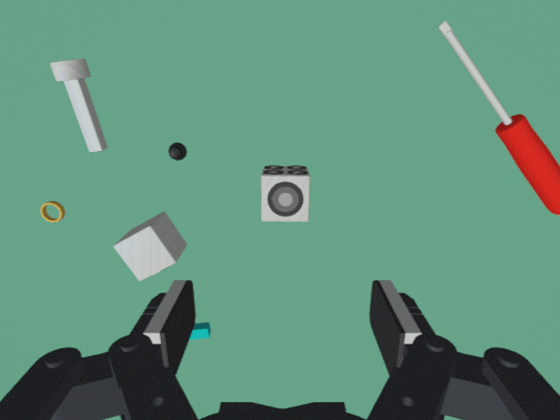

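All three punches lie in their bays in the wrist view: (178,178) over the 32 mm disc, (283,175) over the 18 mm disc and (487,178) over the 25 mm disc. The doming block at (285,197) is square to the jaws, ring up. Now I pick it.

Run:
```python
from act import *
p=PO["doming_block"]
s=pick(p,p[2],26,70,70)
assert 35<s["grip_width"]<45
p=PO["bay_block"]
place(p,p[2],36,60)
shot("w6","wrist")
bot.move_joints([1.165,0.3,1.521,0,1.321,-0.067]);st("")
shot("t6"); shot("s6","scene")
c=bot.read_camera("top");cv2.imwrite("pics/t6c.png",cv2.resize(c["image"][180:320,110:480],None,fx=2.1,fy=2.1))
```

```text
down False t 32.83 p [ 446.  -363.3   26.8] F [ 0.3  0.  -0.3] w 70.2
grip t 33.21 p [ 446.  -363.6   27. ] F [-1.3 -0.7  6.2] w 39.2
lift t 34.09 p [ 445.2 -362.6  134.8] F [-0.5  0.1 -6.6] w 38.7
over t 36.24 p [521.9 231.4 146. ] F [ 0.2  0.3 -5.9] w 39.3
down True t 37.38 p [521.9 232.3  37. ] F [-1.8 -1.2  7.1] w 39.2
open t 37.72 p [521.2 232.   35.8] F [-0.3 -0.6 -0.8] w 60.1
 t 40.32 p [183.7 518.3 249.9] F [-0.9 -0.7 -0.4] w 60.5
```

View pics/w6.png

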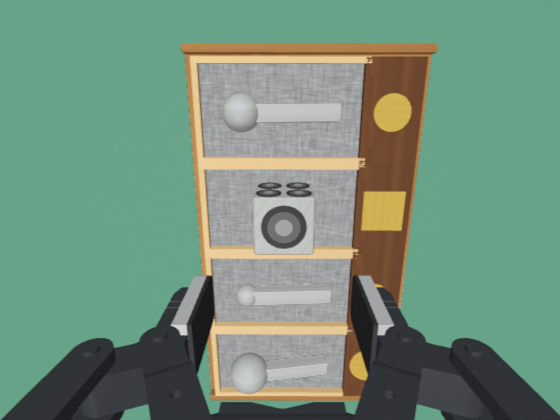

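View pics/t6c.png

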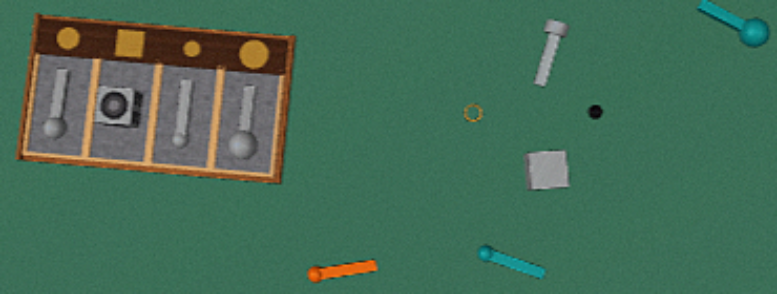

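View pics/s6.png

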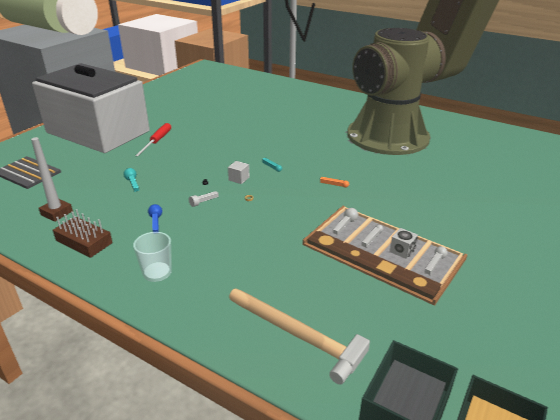

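Everything sits in its own bay: the block at (118,105) under the square inlay, the punches at (60,100), (182,115) and (246,125). The flat punch and plain cube look unmoved. One numeric check before handing in.

Run:
```python
from act import *
c=bot.read_camera("top");P=cloud(c).reshape(-1,3)
P0=P[np.isfinite(P[:,0])]
for nm in ["small","medium","large","block"]:
    o=np.array(PO["bay_"+nm]);a=o[2];d=P0[:,:2]-o[:2]
    x=d@[np.cos(a),np.sin(a)];y=d@[-np.sin(a),np.cos(a)]
    hi=45 if nm=="block" else 16
    m=(abs(x)<50)&(abs(y)<27)&(P0[:,2]>(45 if nm=="block" else 17))
    print(nm,m.sum(),"x",x[m].min().round(1),x[m].max().round(1),"y",y[m].min().round(1),y[m].max().round(1),"zmax",np.percentile(P0[m,2],95).round(1))
from meas import measure
im=c["image"]
hsv=cv2.cvtColor(im,cv2.COLOR_BGR2HSV);g=((hsv[...,1]<45)&(hsv[...,2]>90))
v,u=np.where(g[180:228,355:392]);v=v+180;u=u+355
print("flat centroid now",u.mean(),v.mean())
i0=cv2.imread("pics/top0.png")
df=cv2.absdiff(im,i0).max(2)
print("diff flat",df[180:228,355:392].max(),"plain",df[245:276,355:388].max())
```

```text
small 189 x -34.6 38.3 y -8.6 7.6 zmax 28.7
medium 231 x -37.7 39.0 y -18.5 11.3 zmax 35.0
large 270 x -42.4 37.6 y -16.1 13.6 zmax 42.6
block 319 x -18.6 21.8 y -21.4 20.1 zmax 53.9
flat centroid now 371.3619047619048 203.33809523809524
diff flat 15 plain 15
```

Run:
```python
from act import *
c=bot.read_camera("top");P=cloud(c);o=PO["bay_block"]
m=(np.hypot(P[...,0]-o[0],P[...,1]-o[1])<18)&(P[...,2]>40);print("block top median",np.median(P[m][:,2]),P[m].std(0).round(1))
st("")
bot.finish_job()
```

```text
block top median 51.18573970971397 [9.1 8.9 2. ]
 t 40.57 p [183.5 518.4 250.1] F [-0.   1.1  0. ] w 60.2
the job is handed in; nothing more can be done
```

The doming set is back in its tray and the job is handed in at about 40.6 s of the 109 s allowed; no verdict is reported. Each ball punch lies lengthwise in the bay with its matching disc, and the doming block stands hollow-up in the bay with the square inlay.

- **Punches:** the last depth check put the ball tops at about 29, 35 and 43 mm, against an expected 28, 35 and 42. All three lie within a few millimetres of their bay middles. Their balls point away from the inlays, which the task allows.
- **Block:** its top is centred within about 2 mm at a median height of 51 mm, against an expected 50. A few pixels read up to 54 mm, which I took as depth noise (about 2 mm spread).
- **Look-alikes:** the flat-headed punch and the plain block show no change from the first picture beyond image noise. I did not go near the coloured decoys.
- **Arm:** it is parked clear of everything. No check failed.

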